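# Set up the tile easel at the marked angle

### The job

Set up the small wooden tile easel: its board lies flush in the case, so press down the dark pad at its near end to tip it up, then fold it up until it stands at the same angle as the red pointer, and let go. Then take the orange tile and lay it on the sloping board, upright (long sides running up the slope) and centred, with its lower edge on the dark lip. Leave the pointer where it is set and do not disturb the other things.

Things in the scene. Friction and masses are not known exactly. Their poses are not given: they have to be found in the camera images.
- easel: wooden case of the easel, fixed to the table, 50 mm high, walls 12 mm; origin on the table under the board's hinge line; x away from the robot at yaw 0, y left along the hinge. It reaches from x = -58 to +119 mm and 79 mm to either side. Its recess leaves a gap of only 2 mm round the board and is 45 mm deep below it
- board (a joint): angle of the easel's plywood board from level, rad: 0 flush in the case, growing as its far edge rises, stop at 1.2. Stiff hinge (0.25 N m friction): it stays where left; pressing the pad takes about 10 to 15 N, and more than 4 N on the middle of the raised board would fold it down
- pointer (a joint): angle of the red pointer from level, rad, in the same sense as the board: the angle wanted (0.55 to 0.78). It turns stiffly about the same hinge line
- board_hinge (a point): on the board's hinge line, mid-width, 46 mm above the table, at the middle of its 8 mm thickness. Turns with the board: x along the board to its free edge (away from the robot), y left along the hinge line, z out of its upper face. The board is 130 mm wide (y) and runs from x = -44 mm (near end, with the pad) to +105 mm (free edge)
- press_pad (a point): centre of the dark rubber pad (24 x 60 mm) on the upper face of the near end of the board, 29 mm before the hinge. Pressed 10 mm down with a tool 15 mm wide the board tips up by about 0.4 rad
- board_edge (a point): middle of the board's free edge, 105 mm from the hinge, at half its thickness; axes as board_hinge. Once the board is tipped, a fingertip behind this edge can push it up along its arc (3 to 13 N)
- board_rest (a point): on the board's upper face, mid-width, at the upper side of the dark lip (6 mm high, 118 mm long) on which the tile shall rest: 12 mm from the hinge; axes as board_hinge. The tile's centre ends up 43 mm from here along x and 4 mm along z
- pointer_tip (a point): tip of the red pointer (88 mm long, 3 mm thick), 82 mm to the right of the board's middle line, outside a white scale 82 mm in radius that stands 70 mm above the case on its right wall (74 mm right of the middle line); x runs along the pointer
- tile_mid (a point): centre (half-way up) of the orange clay tile, 60 (x) x 86 (y) x 8 (z) mm, 50 to 100 g, lying flat on the table at the start
- pebble_mid (a point): centre of a round grey patterned clay plaque, 50 x 70 x 9 mm, to be left alone
- fish_mid (a point): centre of a grey fish-shaped clay plaque, 40 x 75 x 9 mm, to be left alone
- vase: green patterned vase, 104 mm across, 136 mm high, origin under its middle; to be left alone
- shave: shaving brush standing on its red and white handle, 36 mm across, 92 mm high, origin under its middle; to be left alone
- jug: white plastic jug with green cap, 78 (x) x 146 (y) x 277 mm high, fixed, origin under its middle: an obstacle

How it is judged (in metres and radians):
On the way, in this order (a step that is already met when the one before it is completed fails the run):
1. the board is tipped up out of its case (value of joint board above 0.2 rad), for 0.1 s.
2. the board stands at the pointer's angle, let go, tile not on it yet (angle between the x axis of board_edge and the x axis of pointer_tip, either way round below 0.08 rad and contact force between board and the fingers below 0.1 N and horizontal distance between tile_mid and board_edge above 0.12 m), for 0.2 s.
At the end, for the whole second after the job is handed in: The board is within 0.08 rad (4.6 degrees) of the pointer's angle and still; the orange tile lies flat on it (within 0.12 rad), its long side up the slope within 0.2 rad, its centre within 25 mm of the board's middle line and its lower edge on the lip or at most 12 mm above it (angle between the x axis of board_edge and the x axis of pointer_tip, either way round below 0.08 rad and x of tile_mid in the frame of board_rest between 0.036 and 0.055 m and y of tile_mid in the frame of board_rest between -0.025 and 0.025 m and z of tile_mid in the frame of board_rest between 0 and 0.009 m and angle between the z axis of tile_mid and the z axis of board_edge, either way round below 0.12 rad and angle between the y axis of tile_mid and the x axis of board_edge, either way round below 0.2 rad and velocity of joint board between -0.05 and 0.05 rad/s); the robot touches nothing.
It fails at once if the red pointer is moved by more than 8 mm at its tip (distance of pointer_tip from where it was at the start of the episode above 0.008 m).
It fails at once if another thing is moved by more than 25 mm (distance of any of pebble_mid, fish_mid, vase, shave from where it was at the start of the episode above 0.025 m).
It also fails if it takes over 58 s, if anything falls off the work surface, if the arm or the gripper's body presses on something with over 40 N, if the wrist force passes 120 N, or if a joint passes its speed limit or range.

### The arm

A 6-joint arm with a two-finger parallel gripper is mounted at the origin on the work surface; the furniture and walls round the work are solid. World frame = base frame: x ahead of the robot, y to its left, z up, the work surface at z = 0. Lengths are in mm, angles in rad, forces in N, time in s.
With the tool pointing down it reaches from about 275 to 750 mm from the base axis. Payload 10.2 kg.
Tool frame: the origin (TCP) lies between the finger pads; the fingertips stand 17 mm ahead of it and the grasp point (between the pads) lies 2 mm behind it (tips_ahead is the distance from the TCP to the fingertips, in mm); z points along the fingers, y is the line along which they close (so a half turn about z gives the same grasp; the last joint's range is limited). The gripper opens to 85 mm and grips with 20 to 120 N. Pads are 22 mm wide; open, the fingers measure 114 mm over their backs; the gripper's body (76 mm by 85 mm) begins 54 mm behind the grasp point. The pads swing forward as they close: fully open they stand 13 mm farther back than shut.
Start: joints at [0.891, 0.313, 1.498, -0, 1.331, -0.223], TCP at [231.579, 471.171, 248.294] pointing down, gripper open.
Joint ranges: [-2.94, 2.94], [-0.97, 2.17], [0.19, 2.56], [-1.23, 4.37], [0.02, 3.11], [-2.88, 2.88]. Speed limits (rad/s): [2.39, 2.39, 3.01, 3.14, 3.14, 3.14].

### API

Orientations are given as a unit quaternion [w, x, y, z].
In Python, from rig import sense, capture, finish_job, boxes_of, tips_ahead gives the robot as it stands.
- The arm moves only by the tool drive_tool, never from a script. Its argument "commands" is text: rows parted by semicolons, each of 7 numbers parted by spaces: the shift along the world's x, y, z in units of 0.1 m (1.0 is 0.1 m), then the turn, a rotation vector about the world's x, y, z in units of pi/4 rad (1.0 is pi/4 rad), then the opening in per cent of the stroke, from 0 (shut) to 100 (fully open). A call has 1 to 20 rows; each row shifts and turns the commanded pose from where the row before left it; what a row does not reach is not made up. A row lasts 1/12 s, in which the tool goes at most 41.7 mm and 7.16 degrees, less where a joint would pass 70% of its speed; a pose out of reach is approached as far as the arm can. A call with a number of a shift or a turn outside -1 to 1 is refused whole. A call with a gripper value outside its range is refused whole. The fingers move at their own pace and stop on an object; "force" is the grip in N (left out, the last holds). Time passes only in rows, so rows that do not move let the fingers close. It gives the time, the measured TCP pose, the force, the opening and the grip force at its end, in the units of the state.
- sense(): the state, without advancing time (a new reading comes with each control period).
- capture(name): name is "side" or "top" or "wrist"; returns a dict with "pixels" (400x640x3 uint8, blue, green, red), "fov_y" (degrees; the focal length in pixels is half the picture's height over the tangent of half this angle, whatever the lens; pixels are square), "cx", "cy" (the principal point, pixels), "position" and "attitude" of the camera in the world; the wrist camera has in their place "tool_from_camera" (4x4, takes a point from camera to tool coordinates, whose origin is the TCP and whose axes are the flange's). Camera axes: x right, y down, z forward; pixel columns grow to the right and rows downward; lengths in mm; the calibration is good to about 2 mm. A picture is of the moment at which its call begins: read the wrist's pose just before it. There is no depth.
- finish_job(): hands the job in; it is judged then, once.
Trained networks look in a picture, given as the dict that the camera call returned (one of the last four; its "shot" number tells which), for a name from the list of things; names that differ only in an ending like _2 or _b are one class to them, and where a whole thing is asked for, a point or a joint stands for the part that bears it (a point fixed in the world has none). Each returns a list of dicts, best first, with "confidence" (0 to 1); they miss things now and then, are a little off and sometimes report something else, mostly with a low value. They report only what shows in the picture. A call takes as long as a camera call.
- boxes_of(picture, name): "position" ([column, row] in pixels, amid what is visible of it).
The state is a dict: "time_s": time; "joints": joint angles; "dq": joint speeds; "tau": joint torques, N m; "eef_pos": TCP position; "ee_rot": TCP orientation; "force": force on the tool from outside, world axes, zero at the start; "wrist_torque": the same for the moment, N m; "grip_width": opening from 0.0 (shut) to 1.0 (fully open); "grip_force": force on a finger pad.
Only numpy, scipy, OpenCV 4.12 (cv2) and the standard library are available. Lean on these libraries where they do the work, as an engineer would, in place of code of your own. Each camera call takes 0.05 s, during which the arm holds its last target. There are 200 camera calls.

## Working session

There is one attempt and no reset: what is moved stays moved. The work goes in short steps, Python scripts to look and compute and a tool call to move; the robot and the scene stay as the last step left them, time stands still between calls to the robot, and variables do not carry over. Pictures are saved under pics/ and viewed, at most 12 in all, crops included, and the job is handed in when it is done.

Besides the shell and the picture viewer there is one more tool, called after "Emit:" as name(argument=value, ...) on one line, values as JSON. drive_tool: Moves the arm, as the interface text tells. Shifts and turns lie within -1 to 1; 1 stands for 0.1 m of shift or pi/4 rad of turn. Its arguments: {"type":"object","properties":{"commands":{"type":"string"},"force":{"type":"number"}},"required":["commands"]}

```bash
ls; mkdir -p pics
cat > h.py <<'E'
import numpy as np, cv2
from scipy.spatial.transform import Rotation as R
from rig import sense, capture, finish_job, boxes_of, tips_ahead
def cam(p, s=None):
    f=200/np.tan(np.radians(p["fov_y"])/2)
    if "tool_from_camera" in p:
        q=s["ee_rot"]; T=np.array(p["tool_from_camera"]); Rt=R.from_quat([q[1],q[2],q[3],q[0]]).as_matrix()
        return f,p["cx"],p["cy"],Rt@T[:3,3]+s["eef_pos"],Rt@T[:3,:3]
    a=np.array(p["attitude"])
    M=a if a.shape==(3,3) else R.from_quat([a[1],a[2],a[3],a[0]]).as_matrix()
    return f,p["cx"],p["cy"],np.array(p["position"]),M
def at_z(c,uv,z):
    f,cx,cy,o,M=c; d=M@np.array([(uv[0]-cx)/f,(uv[1]-cy)/f,1]); return o+d*(z-o[2])/d[2]
def proj(c,P):
    f,cx,cy,o,M=c; q=M.T@(np.array(P)-o); return np.array([cx+f*q[0]/q[2],cy+f*q[1]/q[2]])
E
python3 - <<'E'
from h import *
print(tips_ahead() if callable(tips_ahead) else tips_ahead); print(sense())
for n in ["top","side"]:
    p=capture(n); cv2.imwrite(f"pics/{n}0.png",p["pixels"]); c=cam(p); print(n,[x if np.isscalar(x) else x.round(3).tolist() for x in c], p["attitude"])
    for k in ["easel","board","press_pad","board_edge","pointer_tip","tile_mid","pebble_mid","fish_mid","vase","shave","jug"]:
        b=boxes_of(p,k)[:2]; print(k,[(np.round(x["position"],1).tolist(),round(x["confidence"],2),at_z(c,x["position"],50 if k in("easel","board","press_pad","board_edge") else 4).round().tolist()) for x in b])
E
```

```text
pics
17.0
{'time_s': 0.0, 'joints': array([ 8.90588719e-01,  3.13436772e-01,  1.49844703e+00, -2.17393059e-05,
        1.33099992e+00, -2.23381800e-01]), 'dq': array([0.00076928, 0.00019644, 0.00021583, 0.00140878, 0.00124104,
       0.00070637]), 'tau': array([ 3.52861412e-05, -4.12260318e+01, -2.59744692e+01, -1.55366829e-04,
        4.10754903e-03,  1.72746052e-06]), 'eef_pos': array([231.43001249, 470.96959255, 247.73808757]), 'ee_rot': array([-2.72330112e-04,  2.26429366e-01,  9.74027374e-01, -5.85373427e-04]), 'force': array([-1.12794688, -0.28829411, -0.28923687]), 'wrist_torque': array([-0.02403571,  0.01575406, -0.0192092 ]), 'grip_force': 0.0, 'grip_width': 1.0018822394136626}
top [np.float64(390.02111686058237), 324.6295353927921, 202.57219265848593, [414.736, 89.727, 1194.876], [[0.011, -0.99, 0.138], [-1.0, -0.012, -0.009], [0.011, -0.138, -0.99]]] [-0.04549582  0.70945404 -0.70131563  0.05254973]
easel [([325.5, 202.1], 0.79, [576.0, 77.0, 50.0]), ([398.3, 226.3], 0.46, [507.0, -139.0, 50.0])]
board [([323.8, 200.5], 0.83, [581.0, 82.0, 50.0])]
press_pad [([323.0, 201.9
[... 876 characters left out ...]
-2.0, 50.0])]
board [([322.4, 211.4], 0.84, [581.0, 84.0, 50.0])]
press_pad [([320.4, 214.2], 0.98, [586.0, 101.0, 50.0]), ([334.6, 285.6], 0.31, [549.0, 422.0, 50.0])]
board_edge [([323.9, 211.0], 0.77, [577.0, 82.0, 50.0])]
pointer_tip [([326.7, 193.7], 0.42, [572.0, -134.0, 4.0]), ([273.1, 240.8], 0.23, [706.0, 167.0, 4.0])]
tile_mid [([334.9, 288.2], 0.76, [547.0, 367.0, 4.0]), ([326.3, 195.1], 0.28, [573.0, -124.0, 4.0])]
pebble_mid [([346.0, 189.3], 0.52, [510.0, -171.0, 4.0])]
fish_mid []
vase [([276.2, 241.4], 0.79, [698.0, 170.0, 4.0])]
shave [([264.7, 292.2], 0.88, [698.0, 387.0, 4.0])]
jug [([291.7, 148.0], 0.81, [721.0, -581.0, 4.0]), ([322.7, 188.7], 0.48, [586.0, -173.0, 4.0])]
```

View pics/top0.png

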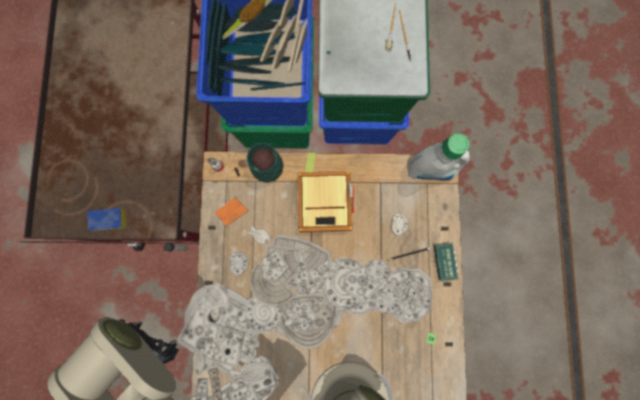

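View pics/side0.png

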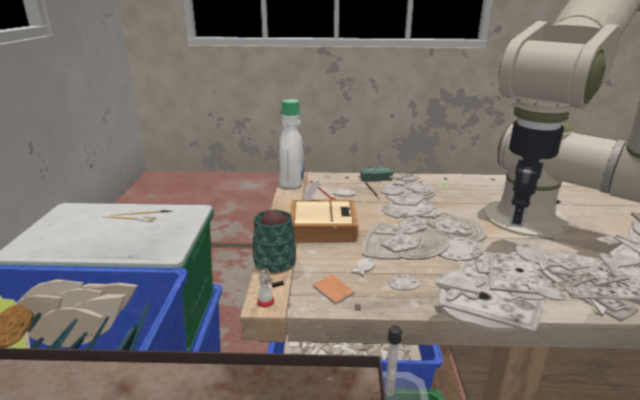

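Top: the easel is around (325,202) with its pad at (325,220), the tile at (232,210), pebble (400,225) and fish (261,235). Side: the board is at (322,212), with the red pointer and white scale near (322,190). I'll enlarge both.

Run:
```python
import cv2,numpy as np
a=cv2.imread("pics/top0.png")[160:240,205:365]; b=cv2.imread("pics/side0.png")[170:250,260:420]
cv2.imwrite("pics/z1.png",np.vstack([cv2.resize(a,None,fx=5,fy=3.75*5/3.75*0.74,interpolation=cv2.INTER_CUBIC),cv2.resize(b,None,fx=5,fy=3.7,interpolation=cv2.INTER_CUBIC)]))
```

```text
(no output)
```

View pics/z1.png

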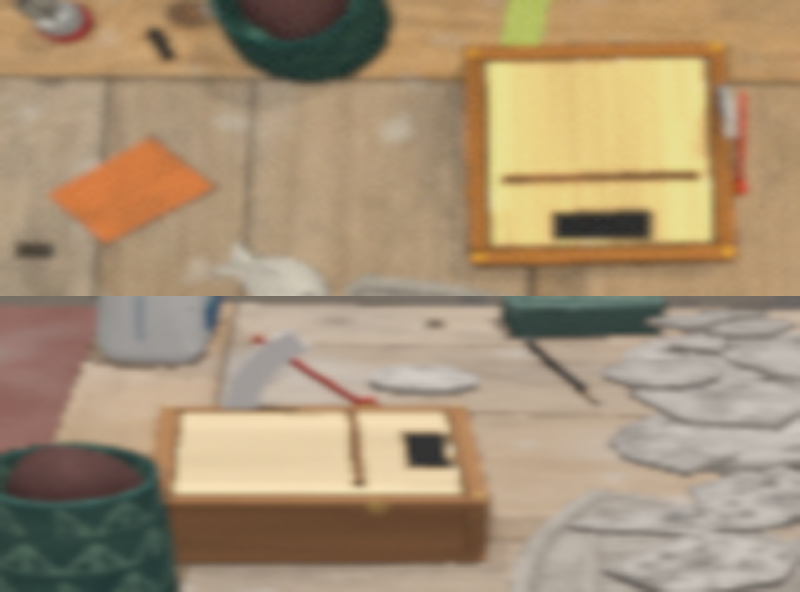

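The top half shows the case corners, pad and rotated tile. The bottom half shows the pointer from its base at about (334.4,198.6) to its tip at (311.6,181.4).

Run:
```python
from h import *
t=cam(capture("top")); s=cam(capture("side"))
P=[at_z(t,(205+u/5,160+v/3.7),50) for u,v in [(465,45),(727,43),(737,260),(474,262)]]
for p in P: print(p.round(1))
yaw1=np.arctan2(*( (P[0]+P[1]-P[2]-P[3])[[1,0]])); l=P[0]+P[3]-P[1]-P[2]; yaw2=np.arctan2(-l[0],l[1])
print("yaw",yaw1,yaw2); yaw=(yaw1+yaw2)/2
ex=np.array([np.cos(yaw),np.sin(yaw),0]);ey=np.array([-ex[1],ex[0],0])
c=sum(P)/4; H=c-30.5*ex; H[2]=46; print("hinge",H, "pad",H-29*ex+[0,0,4], "padpix", at_z(t,(205+601/5,160+224/3.7),50), "dims",np.linalg.norm(P[0]-P[1]),np.linalg.norm(P[0]-P[3]))
f,cx,cy,o,M=s; o2=H-82*ey; w=[]
for u,v in [(258,338-296),(372,402-296)]:
    d=M@np.array([(260+u/5-cx)/f,(170+v/3.7-cy)/f,1]); X=o+d*((o2-o)@ey)/(d@ey); w.append(((X-H)@ex,X[2]-46)); print("ptr",w[-1])
print("angle", np.arctan2(w[0][1]-w[1][1],w[0][0]-w[1][0]), np.arctan2(w[0][1],w[0][0]))
T=[at_z(t,(205+u/5,160+v/3.7),8) for u,v in [(50,195),(150,138),(215,187),(106,243)]]
print("tile",sum(T)/4,[(T[i]-T[i-1])[:2].round(1).tolist() for i in range(4)])
for n,u in [("pebble",(400,225)),("fish",(261,235))]: print(n,at_z(t,u,5))
x=sense(); print(R.from_quat(np.roll(x["ee_rot"],-1)).as_matrix().round(3)); print(capture("wrist")["tool_from_camera"])
```

```text
[665.7 159.9  50. ]
[669.4   2.9  50. ]
[493.6  -3.3  50. ]
[490.2 151.1  50. ]
yaw 0.04265602312627225 0.022747286211584904
hinge [549.22290837  76.62274326  46.        ] pad [520.23841327  75.67456429  50.        ] padpix [521.29701458  76.88810411  50.        ] dims 157.05964240930027 175.68029307116436
ptr (np.float64(62.00811771673958), np.float64(54.67651873966366))
ptr (np.float64(-3.428813322034083), np.float64(0.845598449987051))
angle 0.6883931142220961 0.7226480553892219
tile [549.47127868 364.28932896   8.        ] [[39.2, 35.9], [48.3, -58.9], [-40.5, -41.4], [-47.1, 64.4]]
pebble [ 514.48602199 -152.83033139    5.        ]
fish [479.08899907 271.07870215   5.        ]
[[-0.897  0.441 -0.   ]
 [ 0.441  0.897 -0.   ]
 [ 0.    -0.    -1.   ]]
[[-1.12955288e-03 -9.54574306e-01 -2.97970835e-01  7.58844210e+01]
 [ 9.99999270e-01 -9.50475026e-04 -7.45888504e-04 -5.35010571e-01]
 [ 4.28792164e-04 -2.97971461e-01  9.54574683e-01 -1.25379177e+02]
 [ 0.00000000e+00  0.00000000e+00  0.00000000e+00  1.00000000e+00]]
```

Emit:
drive_tool(commands="0.22 -0.33 0 0 0 0.052 0;0.22 -0.33 0 0 0 0.052 0;0.22 -0.33 0 0 0 0.052 0;0.22 -0.33 0 0 0 0.052 0;0.22 -0.33 0 0 0 0.052 0;0.22 -0.33 0 0 0 0.052 0;0.22 -0.33 0 0 0 0.052 0;0.22 -0.33 0 0 0 0.052 0;0.22 -0.33 0 0 0 0.052 0;0.22 -0.33 0 0 0 0.052 0;0.22 -0.33 0 0 0 0.052 0;0.22 -0.33 0 0 0 0.052 0;0 0 0 0 0 0 0;0 0 0 0 0 0 0")

```text
time_s: 2.52
eef_pos: [496.1, 73.8, 247.9]
ee_rot: [-0.0, -0.015, 1.0, 0.0]
force: [0.0, -0.5, -0.6]
grip_width: -0.001
grip_force: 0.0
```

Run:
```python
from h import *
x=sense(); p=capture("wrist"); cv2.imwrite("pics/w1.png",p["pixels"]); print(x["time_s"],x["eef_pos"],x["ee_rot"],x["force"],x["grip_width"])
c=cam(p,x)
H=np.array([549.2,76.6,46]); print(proj(c,H+[0,0,4]))
for k in ["press_pad","board_edge","pointer_tip"]: print(k,[(b["position"],b["confidence"]) for b in boxes_of(p,k)[:2]])
```

```text
2.5167 [496.10229418  73.78364509 247.90318271] [-3.53821007e-04 -1.50593938e-02  9.99886534e-01  9.01981143e-05] [ 0.02047866 -0.52419391 -0.59894969] -0.0006304219649972045
[324.4396224  224.02717902]
press_pad [([329.1, 225.1], 0.64)]
board_edge [([325.9, 223.9], 0.88)]
pointer_tip [([245.3, 253.5], 0.59)]
```

View pics/w1.png

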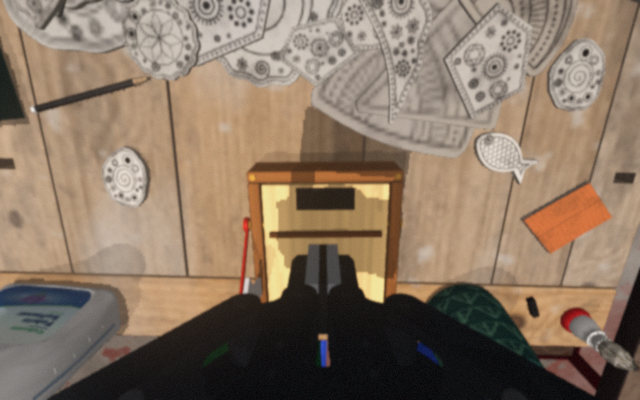

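The wrist view is good. Pad at about (325.5,198), lip ends (270,235) and (381,233), tile corners (523,216), (586,183), (611,216) and (549,252). The pointer's base is at (246,224).

Run:
```python
from h import *
x=sense(); p=capture("wrist"); c=cam(p,x)
im=p["pixels"]; 
def g(u,z): return at_z(c,u,z)[:2].round(1).tolist()
print("pad",g((325.5,198),51),[g(u,51) for u in [(297,187),(354,188),(354,209),(297,209)]])
print("lip",g((270,235),56),g((381,233),56))
hsv=cv2.cvtColor(im,cv2.COLOR_BGR2HSV); m=cv2.inRange(hsv,(5,120,100),(16,255,255)); m[:, :500]=0
k=max(cv2.findContours(m,0,2)[0],key=cv2.contourArea); b=cv2.boxPoints(cv2.minAreaRect(k)); 
ap=cv2.approxPolyDP(k,6,True)[:,0]; T=[at_z(c,u,8) for u in ap]; print(len(T),"tile",np.mean(T,0),[t[:2].round().tolist() for t in T])
m2=cv2.inRange(hsv,(0,150,90),(4,255,255))|cv2.inRange(hsv,(174,150,90),(180,255,255)); ys,xs=np.where(m2[210:300,225:262]); print("red",len(xs),[(xs[ys==r].mean()+225 if (ys==r).any() else None) for r in range(0,90,10)],ys.min()+210,ys.max()+210)
```

```text
pad [519.6, 79.3] [[509.0, 50.2], [508.1, 107.7], [530.5, 109.1], [532.5, 50.4]]
lip [560.3, 23.0] [554.2, 138.2]
4 tile [550.23533922 363.51896941   8.        ] [[506.0, 377.0], [554.0, 312.0], [594.0, 351.0], [547.0, 414.0]]
red 182 [None, np.float64(243.0), np.float64(243.5), np.float64(243.0), np.float64(242.5), np.float64(241.0), np.float64(240.0), np.float64(239.5), np.float64(238.0)] 219 294
```

Emit:
drive_tool(commands="0.06 0.014 -0.34 0 0 0 0;0.06 0.014 -0.34 0 0 0 0;0.06 0.014 -0.34 0 0 0 0;0.055 0.013 -0.34 0 0 0 0;0 0 -0.34 0 0 0 0;0 0 -0.05 0 0 0 0;0 0 -0.05 0 0 0 0;0 0 -0.04 0 0 0 0;0 0 -0.04 0 0 0 0;0 0 -0.03 0 0 0 0;0 0 0 0 0 0 0;0 0 0 0 0 0 0;0 0 0 0 0 0 0")

```text
time_s: 3.85
eef_pos: [519.2, 81.2, 59.7]
ee_rot: [0.001, -0.017, 1.0, 0.0]
force: [-5.5, 0.4, 4.5]
grip_width: -0.001
grip_force: 3.4
```

Run:
```python
from h import *
x=sense(); print(x["eef_pos"],x["force"])
p=capture("side"); cv2.imwrite("pics/s2.png",cv2.resize(p["pixels"][160:250,260:380],None,fx=6,fy=6,interpolation=cv2.INTER_CUBIC))
```

```text
[519.20297953  81.15111329  59.70884675] [-5.54676786  0.40482295  4.46035418]
```

View pics/s2.png

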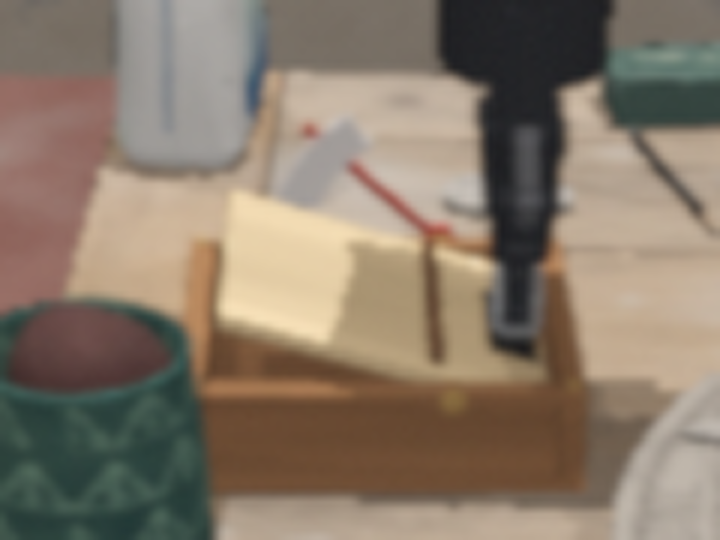

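The board is tipped: its far right corner is at crop (232,190) and far left at (218,322). The pointer runs from (440,232) to (308,130).

```bash
cat >> h.py <<'E'
H=np.array([548.8,79,46.]); yaw=.035; ex=np.array([np.cos(yaw),np.sin(yaw),0]); ey=np.array([-ex[1],ex[0],0])
def inplane(c,uv,yl):
    f,cx,cy,o,M=c; d=M@np.array([(uv[0]-cx)/f,(uv[1]-cy)/f,1]); q=H+yl*ey; X=o+d*((q-o)@ey)/(d@ey); return (X-H)@ex, X[2]-46
E
python3 - <<'E'
from h import *
c=cam(capture("side")); k=lambda u,v:(260+(u+.5)/6-.5,160+(v+.5)/6-.5)
for n,u,y in [("R",k(232,190),-65),("L",k(218,322),65),("tip",k(308,130),-82),("base",k(440,232),-82)]:
    w=inplane(c,u,y); print(n,np.round(w,1),np.arctan2(w[1],w[0]),np.hypot(*w))
def px(l,yl): return (proj(c,H+l[0]*ex+yl*ey+[0,0,l[1]])-[260,160])*6
for t in (.25,.3,.35,.4,.45):
    e=lambda s,z:(s*np.cos(t)-z*np.sin(t),s*np.sin(t)+z*np.cos(t)); print(t,px(e(105,4),-65).round(),px(e(105,4),65).round())
for t in (.55,.6,.65,.7,.75,.8): print(t,px((88*np.cos(t),88*np.sin(t)),-82).round(),px((0,0),-82).round())
E
```

```text
R [99.6 32.7] 0.3174152044043541 104.80004149486108
L [101.  29.] 0.2793011003934379 105.07005171298259
tip [64.1 56. ] 0.7187800602321183 85.11516574337377
base [1.1 3.2] 1.2373908431548488 3.3989860723544867
0.25 [227. 193.] [216. 318.]
0.3 [230. 183.] [220. 307.]
0.35 [234. 174.] [224. 297.]
0.4 [239. 164.] [229. 287.]
0.45 [243. 155.] [234. 277.]
0.55 [282. 147.] [440. 236.]
0.6 [287. 140.] [440. 236.]
0.65 [293. 133.] [440. 236.]
0.7 [299. 126.] [440. 236.]
0.75 [305. 120.] [440. 236.]
0.8 [311. 114.] [440. 236.]
```

Emit:
drive_tool(commands="0 0 -0.03 0 0 0 0;0 0 -0.03 0 0 0 0;0 0 -0.03 0 0 0 0;0 0 0 0 0 0 0;0 0 0 0 0 0 0;0 0 0 0 0 0 0")

```text
time_s: 4.45
eef_pos: [521.1, 81.1, 51.7]
ee_rot: [0.003, -0.017, 1.0, -0.0]
force: [-0.6, 2.2, 7.9]
grip_width: -0.0
grip_force: 3.1
```

Run:
```python
from h import *
x=sense(); print(x["eef_pos"],x["force"])
p=capture("side"); cv2.imwrite("pics/s3.png",cv2.resize(p["pixels"][160:250,260:380],None,fx=6,fy=6,interpolation=cv2.INTER_CUBIC))
```

```text
[521.10919216  81.11465962  51.70054769] [-0.55094526  2.22460789  7.8889051 ]
```

View pics/s3.png

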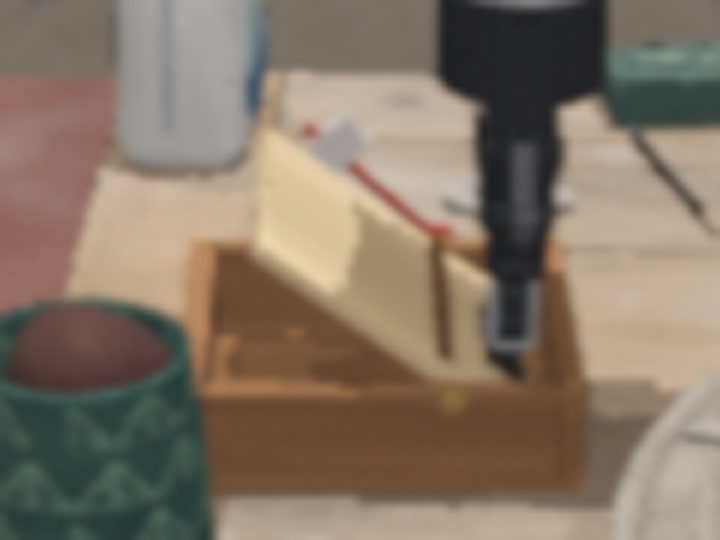

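Far right corner is now at crop (262,128) and far left upper at (256,245). The pointer hasn't moved.

Run:
```python
from h import *
c=cam(capture("side")); k=lambda u,v:(260+(u+.5)/6-.5,160+(v+.5)/6-.5)
for n,u,y in [("R",k(262,128),-65),("L",k(256,245),65),("tip",k(305,127),-82),("base",k(440,232),-82)]:
    w=inplane(c,u,y); print(n,np.round(w,1),np.arctan2(w[1],w[0]),np.hypot(*w))
def px(l,yl): return (proj(c,H+l[0]*ex+yl*ey+[0,0,l[1]])-[260,160])*6
for t in (.5,.55,.6,.65,.7):
    e=lambda s,z:(s*np.cos(t)-z*np.sin(t),s*np.sin(t)+z*np.cos(t)); print(t,px(e(105,4),-65).round(),px(e(105,4),65).round(),px(e(105,-4),65).round())
```

```text
R [85.2 64.1] 0.6456084159349738 106.61148254055256
L [84.4 65.2] 0.6580200620631933 106.61523349085142
tip [65.5 57.6] 0.7213574095075578 87.1758837183655
base [1.1 3.2] 1.2373908431548488 3.3989860723544867
0.5 [249. 146.] [240. 267.] [231. 282.]
0.55 [255. 137.] [246. 257.] [237. 272.]
0.6 [261. 129.] [253. 248.] [243. 262.]
0.65 [268. 120.] [261. 239.] [250. 253.]
0.7 [275. 112.] [269. 231.] [257. 244.]
```

Emit:
drive_tool(commands="0 0 -0.025 0 0 0 0;0 0 0 0 0 0 0;0 0 0 0 0 0 0;0 0 0 0 0 0 0;0 0 0.1 0 0 0 0;0 0 0.3 0 0 0 0;0 0 0.4 0 0 0 0;0 0 0.4 0 0 0 0;0 0 0.4 0 0 0 0;0 0 0.4 0 0 0 0;0 0 0 0 0 0 0")

```text
time_s: 5.47
eef_pos: [521.3, 80.8, 255.9]
ee_rot: [0.008, -0.017, 1.0, -0.001]
force: [0.1, -0.0, 0.8]
grip_width: 0.001
grip_force: 0.0
```

Run:
```python
from h import *
import rig; print(rig.tips_ahead() if callable(rig.tips_ahead) else ("const",rig.tips_ahead))
x=sense(); print(x["eef_pos"],x["force"])
p=capture("side"); q=p["pixels"]; a=cv2.resize(q[160:235,285:345],None,fx=8,fy=8,interpolation=cv2.INTER_CUBIC)
cv2.imwrite("pics/s4.png",a)
```

```text
('const', 17.0)
[521.32933499  80.8024028  255.93375536] [ 0.12828207 -0.02501155  0.84833575]
```

View pics/s4.png

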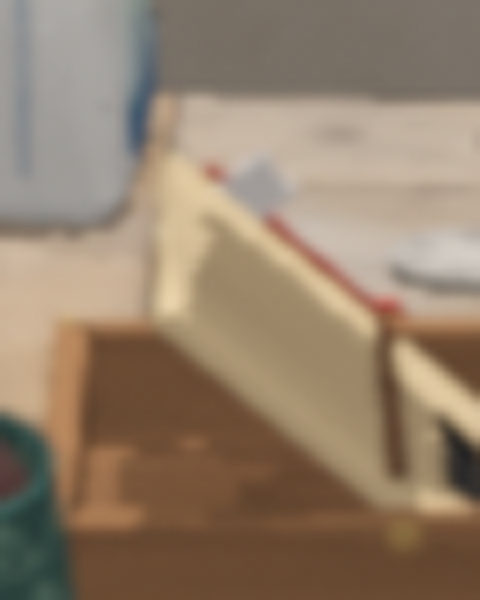

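Run:
```python
from h import *
p=capture("side"); c=cam(p); k=lambda u,v:(285+(u+.5)/8-.5,160+(v+.5)/8-.5)
def ang(a,b,y):
    a=np.array(inplane(c,a,y));b=np.array(inplane(c,b,y)); d=a-b; return a.round(1),b.round(1),np.arctan2(d[1],d[0])
print("R",ang(k(172,152),k(480,390),-65)); print("L",ang(k(155,320),k(365,500),65))
hsv=cv2.cvtColor(p["pixels"],cv2.COLOR_BGR2HSV)[170:202,305:340].astype(int)
m=((hsv[...,0]<7)|(hsv[...,0]>172))&(hsv[...,1]>110); ys,xs=np.where(m); w=np.array([inplane(c,(305+a,170+b),-82) for a,b in zip(xs,ys)])
u,s,v=np.linalg.svd(w-w.mean(0)); print("ptr",len(w),w.mean(0),w.min(0),w.max(0),np.arctan(v[0,1]/v[0,0]))
```

```text
R (array([77.3, 71.2]), array([-32.1, -20.6]), np.float64(0.6988296314437336))
L (array([80.1, 67.6]), array([13. ,  3.5]), np.float64(0.7628626820034904))
ptr 4 [7.38478831 8.71635635] [-1.98797447  4.00198267] [26.8827651  22.85600103] 0.6173486943740465
```

Emit:
drive_tool(commands="0.036 0.353 -0.1 0 0 -0.1445 90;0.036 0.353 -0.1 0 0 -0.1445 90;0.036 0.353 -0.1 0 0 -0.1445 90;0.036 0.353 -0.1 0 0 -0.1445 90;0.036 0.353 -0.1 0 0 -0.1445 90;0.036 0.353 -0.1 0 0 -0.1445 90;0.036 0.353 -0.1 0 0 -0.1445 90;0.036 0.353 -0.1 0 0 -0.1445 90;0 0 0 0 0 0 90;0 0 0 0 0 0 90")

```text
time_s: 6.4
eef_pos: [546.8, 364.2, 164.2]
ee_rot: [-0.001, 0.422, 0.907, -0.001]
force: [0.4, -0.1, 0.4]
grip_width: 0.904
grip_force: 0.0
```

Run:
```python
from h import *
x=sense(); p=capture("wrist"); c=cam(p,x); cv2.imwrite("pics/w2.png",p["pixels"])
M=R.from_quat(np.roll(x["ee_rot"],-1)).as_matrix(); print(x["time_s"],x["eef_pos"],M.round(3).tolist(),x["grip_width"],x["joints"])
hsv=cv2.cvtColor(p["pixels"],cv2.COLOR_BGR2HSV); m=cv2.inRange(hsv,(5,110,60),(16,255,255))
k=max(cv2.findContours(m,0,2)[0],key=cv2.contourArea); ap=cv2.approxPolyDP(k,8,True)[:,0]; print(ap.tolist()); T=[at_z(c,u,8)[:2].round(1) for u in ap]; print(T,np.mean(T,0))
```

```text
6.4 [546.75494111 364.23472065 164.17544843] [[-0.644, 0.765, -0.003], [0.765, 0.644, -0.001], [0.001, -0.003, -1.0]] 0.9037841724152171 [ 4.09741834e-01  6.73926083e-01  1.16193631e+00 -1.19218848e-04
  1.30867628e+00 -2.89299332e-01]
[[362, 140], [297, 144], [294, 231], [358, 225]]
[array([546.4, 414.9]), array([506.5, 377. ]), array([554.2, 313. ]), array([595.2, 355.3])] [550.575 365.05 ]
```

View pics/w2.png

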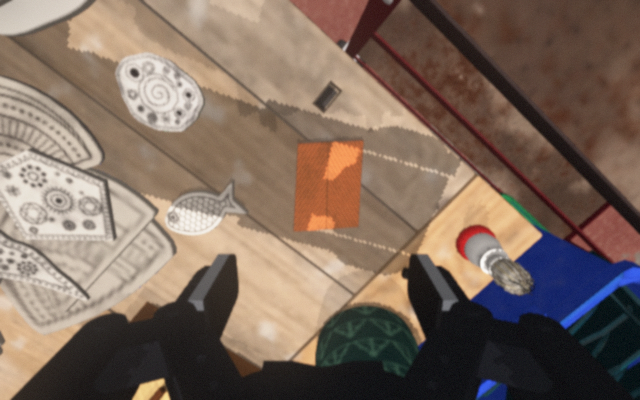

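Emit:
drive_tool(commands="0.02 0.004 -0.36 0 0 0 90;0.02 0.004 -0.36 0 0 0 90;0 0 -0.36 0 0 0 90;0 0 -0.2 0 0 0 90;0 0 -0.1 0 0 0 90;0 0 -0.03 0 0 0 90;0 0 -0.03 0 0 0 90;0 0 0 0 0 0 90")

```text
time_s: 7.12
eef_pos: [552.7, 363.8, 23.3]
ee_rot: [0.001, 0.424, 0.906, 0.001]
force: [-0.2, -0.1, 0.6]
grip_width: 0.903
grip_force: 0.0
```

Emit:
drive_tool(commands="-0.01 0.01 -0.02 0 0 0 90;0 0 -0.02 0 0 0 90;0 0 -0.02 0 0 0 90;0 0 0 0 0 0 90")

```text
time_s: 7.45
eef_pos: [550.8, 364.9, 15.7]
ee_rot: [-0.0, 0.423, 0.906, -0.0]
force: [-0.2, -0.2, 0.7]
grip_width: 0.901
grip_force: 0.0
```

Emit:
drive_tool(commands="0 0 -0.02 0 0 0 90;0 0 0 0 0 0 60;0 0 0 0 0 0 60;0 0 0 0 0 0 60;0 0 0 0 0 0 60;0 0 0 0 0 0 60;0 0 0 0 0 0 60", force=35)

```text
time_s: 8.03
eef_pos: [551.1, 365.0, 14.1]
ee_rot: [0.0, 0.423, 0.906, 0.0]
force: [0.5, -0.3, 2.6]
grip_width: 0.665
grip_force: 37.4
```

Emit:
drive_tool(commands="0 0 0.2 0 0 0 60;0 0 0.4 0 0 0 60;0 0 0.4 0 0 0 60;0 0 0.4 0 0 0 60;0 0 0.2 0 0 0 60;-0.01 -0.356 0.05 0 0 0.1445 60;-0.01 -0.356 0.05 0 0 0.1445 60;-0.01 -0.356 0.05 0 0 0.1445 60;-0.01 -0.356 0.05 0 0 0.1445 60;-0.01 -0.356 0.05 0 0 0.1445 60;-0.01 -0.356 0.05 0 0 0.1445 60;-0.01 -0.356 0.05 0 0 0.1445 60;-0.01 -0.356 0.05 0 0 0.1445 60;0 0 0 0 0 0 60;0 0 0 0 0 0 60")

```text
time_s: 9.28
eef_pos: [542.8, 78.6, 213.8]
ee_rot: [-0.0, -0.015, 1.0, 0.0]
force: [-0.7, -0.6, -0.8]
grip_width: 0.665
grip_force: 37.5
```

Run:
```python
from h import *
x=sense(); p=capture("wrist"); c=cam(p,x); cv2.imwrite("pics/w3.png",p["pixels"])
M=R.from_quat(np.roll(x["ee_rot"],-1)).as_matrix(); print(x["time_s"],x["eef_pos"],M.round(3).tolist(),x["grip_width"],x["grip_force"],x["joints"])
hsv=cv2.cvtColor(p["pixels"],cv2.COLOR_BGR2HSV); m=cv2.inRange(hsv,(5,110,40),(16,255,255))
k=max(cv2.findContours(m,0,2)[0],key=cv2.contourArea); ap=cv2.approxPolyDP(k,8,True)[:,0]; print(ap.tolist())
print([(M.T@(at_z(c,u,x["eef_pos"][2]-6)-x["eef_pos"])).round(1).tolist() for u in ap])
```

```text
9.2833 [542.84469819  78.63267793 213.81437473] [[-1.0, -0.03, -0.0], [-0.03, 1.0, 0.0], [0.0, 0.0, -1.0]] 0.6649075358247234 37.508458416203396 [-6.98465557e-02  3.92440277e-01  1.47833543e+00  1.14025962e-04
  1.27100844e+00 -1.67055963e+00]
[[411, 125], [232, 126], [221, 255], [178, 257], [192, 304], [223, 270], [227, 185], [227, 247], [235, 198], [245, 248], [256, 147], [291, 147], [291, 171], [333, 168], [315, 164], [314, 150], [388, 147], [393, 182], [260, 188], [259, 247], [246, 276], [259, 284], [250, 323], [259, 349], [325, 342], [328, 353], [396, 327], [384, 308], [392, 200], [404, 247]]
[[64.8, 33.7, 6.0], [64.5, -35.9, 6.0], [9.0, -45.3, 6.0], [8.1, -64.3, 6.0], [-16.0, -61.0, 6.0], [1.6, -45.1, 6.0], [40.8, -39.9, 6.0], [12.9, -42.3, 6.0], [35.2, -37.1, 6.0], [12.4, -34.5, 6.0], [56.4, -27.1, 6.0], [56.3, -13.2, 6.0], [46.6, -13.5, 6.0], [47.8, 3.5, 6.0], [49.5, -3.7, 6.0], [55.1, -4.1, 6.0], [56.3, 25.2, 6.0], [42.0, 28.1, 6.0], [39.5, -26.4, 6.0], [12.9, -28.4, 6.0], [-1.4, -35.1, 6.0], [-5.5, -29.5, 6.0], [-26.4, -34.9, 6.0], [-41.3, -31.6, 6.0], [-37.3, 0.4, 6.0], [-43.8, 1.8, 6.0], [-28.7, 33.9, 6.0], [-18.2, 27.7, 6.0], [34.3, 28.2, 6.0], [12.8, 34.7, 6.0]]
```

View pics/w3.png

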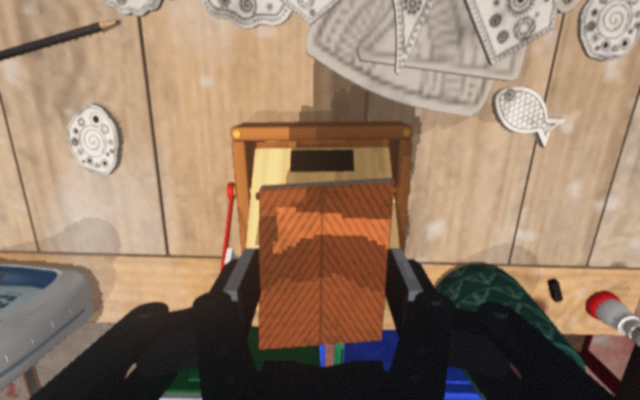

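Tile is firmly held, centred in the fingers at about (325,265). Its lower edge faces the robot. Next I tilt the tool and lower it to the approach point.

Emit:
drive_tool(commands="0 0 0 0.0045 -0.1276 0 60;0 0 0 0.0045 -0.1276 0 60;0 0 0 0.0045 -0.1276 0 60;0 0 0 0.0045 -0.1276 0 60;0 0 0 0.0045 -0.1276 0 60;0 0 0 0.0045 -0.1276 0 60;0 0 0 0.0045 -0.1276 0 60;0 0 -0.33 0 0 0 60;0 0 -0.33 0 0 0 60;0 0 0 0 0 0 60;0 0 0 0 0 0 60")

```text
time_s: 10.25
eef_pos: [542.9, 81.7, 152.7]
ee_rot: [0.343, -0.016, 0.939, 0.008]
force: [0.0, -0.3, -0.0]
grip_width: 0.67
grip_force: 37.6
```

```bash
cat > t.py <<'E'
from h import *
x=sense(); M=R.from_quat(np.roll(x["ee_rot"],-1)).as_matrix(); d=M[:,2]
print(x["time_s"],x["eef_pos"].round(1),"d",d.round(3),"y",M[:,1].round(3),"tilt",np.arctan2(d[0],-d[2]),x["force"].round(1),x["grip_width"])
t=.70; b=x["eef_pos"]+M@np.array([1,0,10.]); r=b-H; l=np.array([r@ex,r@ey,r[2]]); s=np.array([l[0]*np.cos(t)+l[2]*np.sin(t)-12,l[1],-l[0]*np.sin(t)+l[2]*np.cos(t)-4]); print("tile in board_rest",s.round(1))
E
python3 t.py
```

```text
10.25 [542.9  81.7 152.7] d [ 0.644  0.027 -0.765] y [-0.036  0.999  0.005] tilt 0.6996959626945092 [ 0.  -0.3 -0. ] 0.669622286436494
tile in board_rest [51.2  3.  71.3]
```

Emit:
drive_tool(commands="0.08 -0.006 -0.11 0 0 0 60;0.08 -0.005 -0.11 0 0 0 60;0.09 -0.005 -0.12 0 0 0 60;0.09 0 -0.11 0 0 0 60;0 0 0 0 0 0 60;0 0 0 0 0 0 60")

```text
time_s: 10.75
eef_pos: [577.9, 79.7, 109.7]
ee_rot: [0.345, -0.016, 0.938, 0.008]
force: [0.4, 1.7, -1.3]
grip_width: 0.666
grip_force: 37.6
```

```bash
python3 t.py
python3 - <<'E'
from h import *
p=capture("side"); cv2.imwrite("pics/s5.png",cv2.resize(p["pixels"][150:240,280:380],None,fx=8,fy=6.6*8/6.6,interpolation=cv2.INTER_CUBIC)[:600])
E
```

```text
10.75 [577.9  79.7 109.7] d [ 0.647  0.027 -0.762] y [-0.036  0.999  0.004] tilt 0.7043201367507194 [ 0.4  1.7 -1.3] 0.6658901100232605
tile in board_rest [50.4 -0.3 16. ]
```

View pics/s5.png

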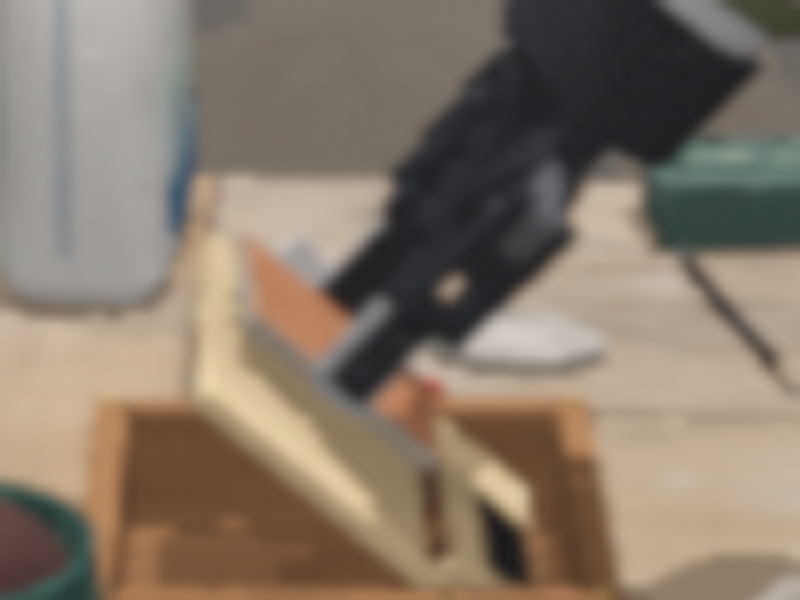

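The tile is parallel to the board and hovering just off it, with its lower edge near (430,460) above the lip. I'll creep in while watching the force.

Emit:
drive_tool(commands="0.02 0 -0.04 0 0 0 60;0.02 0 -0.035 0 0 0 60;0 0 0 0 0 0 60;0 0 0 0 0 0 60")

```text
time_s: 11.13
eef_pos: [581.4, 79.3, 102.0]
ee_rot: [0.345, -0.016, 0.938, 0.008]
force: [-0.2, 0.0, 0.3]
grip_width: 0.666
grip_force: 37.6
```

```bash
python3 t.py
```

```text
11.1333 [581.4  79.3 102. ] d [ 0.647  0.026 -0.762] y [-0.036  0.999  0.003] tilt 0.7040227848286987 [-0.2  0.   0.3] 0.666263197947107
tile in board_rest [48.  -0.8  7.9]
```

Emit:
drive_tool(commands="0.013 0 -0.015 0 0 0 60;0 0 0 0 0 0 60;0 0 0 0 0 0 60")

```text
time_s: 11.38
eef_pos: [582.8, 79.1, 100.0]
ee_rot: [0.345, -0.016, 0.939, 0.007]
force: [-0.1, -0.0, 2.0]
grip_width: 0.665
grip_force: 37.8
```

Emit:
drive_tool(commands="0.007 0 -0.008 0 0 0 60;0 0 0 0 0 0 60;0 0 0 0 0 0 60")

```text
time_s: 11.63
eef_pos: [583.4, 79.0, 98.7]
ee_rot: [0.344, -0.016, 0.939, 0.007]
force: [-0.2, -0.9, 2.4]
grip_width: 0.661
grip_force: 37.8
```

Emit:
drive_tool(commands="0 0 0 0 0 0 72;0 0 0 0 0 0 74;0 0 0 0 0 0 78;0 0 0 0 0 0 82;0 0 0 0 0 0 82;-0.05 0 0.06 0 0 0 82;-0.1 0 0.12 0 0 0 82;-0.2 0 0.24 0 0 0 82;-0.25 0 0.3 0 0 0 82;-0.25 0 0.3 0 0 0 82;-0.25 0 0.3 0 0 0 82;0 0 0 0 0 0 82;0 0 0 0 0 0 82")

```text
time_s: 12.72
eef_pos: [481.9, 79.7, 223.5]
ee_rot: [0.347, -0.017, 0.938, 0.009]
force: [-0.4, -0.9, -1.2]
grip_width: 0.819
grip_force: 0.0
```

```bash
python3 t.py
python3 - <<'E'
from h import *
x=sense(); w=capture("wrist"); p=capture("side")
b=cv2.resize(p["pixels"][155:235,280:360],(400,400),interpolation=cv2.INTER_CUBIC)
a=cv2.resize(w["pixels"],(400,250)); a=cv2.copyMakeBorder(a,0,150,0,0,0)
cv2.imwrite("pics/f.png",np.hstack([a,b])); cv2.imwrite("pics/wf.png",w["pixels"])
E
```

```text
12.7167 [481.9  79.7 223.5] d [ 0.651  0.028 -0.759] y [-0.038  0.999  0.004] tilt 0.7086012401032822 [-0.4 -0.9 -1.2] 0.8187170177730511
tile in board_rest [ 50.3   3.1 164.8]
```

View pics/f.png

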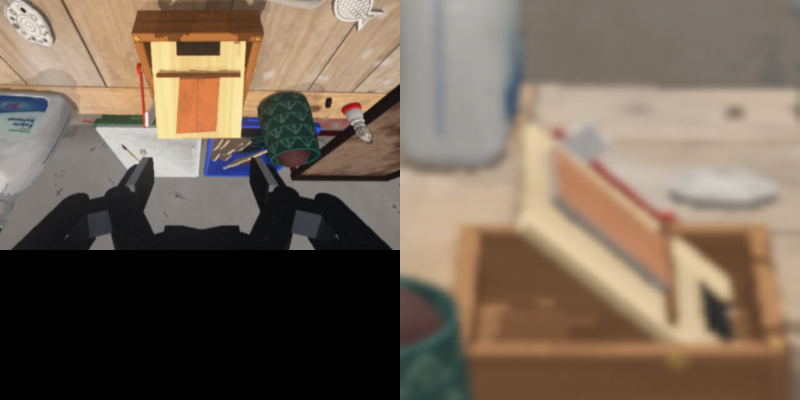

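The tile lies upright and centred on the lip, and the gripper is clear. Last check is the board and pointer angles, done numerically.

Run:
```python
from h import *
p=capture("side"); q=p["pixels"]; c=cam(p)
old=cv2.imread("pics/s4.png"); new=cv2.resize(q[160:235,285:345],None,fx=8,fy=8,interpolation=cv2.INTER_CUBIC)
for n,(u,v) in {"R":(172,160),"L":(165,310)}.items():
    t=old[v-45:v+45,u-45:u+35]; r=cv2.matchTemplate(new,t,cv2.TM_CCOEFF_NORMED); _,s,_,l=cv2.minMaxLoc(r); print(n,"shift px",(l[0]+45-u)/8,(l[1]+45-v)/8,s)
for name,im in (("s0",cv2.imread("pics/side0.png")),("now",q)):
    a=im[176:203,305:342].astype(float); red=np.clip(a[...,2]-np.maximum(a[...,0],a[...,1])-45,0,None)
    ys,xs=np.nonzero(red); w=red[ys,xs]; X=np.array([inplane(c,(305+i,176+j),-82) for i,j in zip(xs,ys)]); k=(X[:,0]>-5)&(X[:,1]>-5)&(X[:,0]<80); X=X[k];w=w[k]
    m=np.average(X,axis=0,weights=w); C=np.cov((X-m).T,aweights=w); e=np.linalg.eigh(C)[1][:,1]; print(name,len(w),m,np.arctan(e[1]/e[0]),X.min(0),X.max(0))
# board: right/left far corner predicted px for angles
def px(l,yl): return (proj(c,H+l[0]*ex+yl*ey+[0,0,l[1]])-[285,160])
for t in (.6,.65,.7,.75):
    f=lambda s,z:(s*np.cos(t)-z*np.sin(t),s*np.sin(t)+z*np.cos(t)); print(t,px(f(105,4),-65),px(f(105,4),65))
```

```text
R shift px -0.125 0.0 0.976963996887207
L shift px -0.375 0.5 0.9294822216033936
s0 40 [16.17459714 14.48953696] 0.6918711519277643 [-4.9182669  -2.34011511] [63.83387388 56.8121063 ]
now 143 [34.97890828 14.85677362] 0.5095478841773239 [-4.97502315 -2.34993196] [63.8199005 56.8121063]
0.6 [18.52727922 21.43418595] [17.24449    41.35321486]
0.65 [19.67465149 20.05912641] [18.50655655 39.86825238]
0.7 [20.89887381 18.73604902] [19.85370728 38.43896746]
0.75 [22.1969608  17.46870871] [21.28266762 37.06946372]
```

```bash
python3 -c "
from rig import finish_job; print(finish_job())"
```

```text
the job is handed in; nothing more can be done
None
```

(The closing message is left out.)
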